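# Unhook the paint box and hold its lid open at 45 degrees

### The job

I am at the right-hand end of the table and need both hands to take tubes out of my wooden paint box, whose lid has lost its stay and falls shut. Swing the brass hook on its front over until it lies level, and only then raise the lid by the handle on top and hold it for me at 45 degrees from shut; finish while still holding the handle there, since the lid would drop if you let go. Leave the mug, the jar, the loose paint tube and the roll of tape where they are.

Things in the scene. Friction and masses are not known exactly. Their poses are not given: they have to be found in the camera images.
- paintbox: wooden paint box, fixed to the table, 268 mm deep (its x), 340 mm wide (its y), 78 mm high. Origin at the centre of its underside; its x axis points from the front face (x = -128 mm, with the hook) to the hinges at the back, y along the width, z up. It is turned so that the front looks roughly to the right of the robot (world -y), so its x axis points roughly along world +y. Base and lid meet at 56 mm height; the lid top is flat, at 78 mm.
- paintbox_lid (a joint): hinge of the lid, rad: 0 shut, grows as the front edge rises (45 degrees = 0.785), up to 1.95. The hinge line runs along the box's y through point lid_hinge. The lid weighs 0.3 to 0.45 kg and falls shut from 45 degrees when let go (about 2 to 4 N at the handle raise it, 1 to 3 N hold it).
- paintbox_hook (a joint): hinge of the brass hook on the front face, rad: 0 hook upright (latched, over the lid edge), grows as its free end swings towards the box's +y and down, 1.57 level, stop at 1.66. It stays where it is left (about 1 N at the knob turns it). Starts between 0 and 0.3. The hook must be past 1.2 rad (70 degrees) before the lid leaves its seat.
- hook_knob (a point): centre of the round brass thumb knob on the hook's free end: 14 mm across, reaching from the front face to 27 mm in front of it (this point is 19 mm in front of the face), 22 mm from the hook's pivot; at hook angle 0 it is straight above the pivot, 63 mm over the table; level, it is at the pivot's height, 22 mm further along the box's +y.
- hook_pivot (a point): pivot of the hook on the front face: at -131, -70, 41 mm in the box frame; the hook turns about the box's x axis.
- lid_handle_grip (a point): middle of the bar of the brass handle on the lid top; moves with the lid. With the lid shut it is at -88, 0, 118 mm in the box frame. The bar is round, 9 mm thick, straight for 76 mm along the box's y between two posts, and its centre stands 40 mm over the lid top, so that the fingers can straddle it from above and it can turn between them.
- lid_hinge (a point): middle of the lid's hinge line: at 124, 0, 56 mm in the box frame. The handle bar's centre circles it at 221 mm; with the lid at 45 degrees the bar is 106 mm in front of the hinge line and 194 mm above it.
- mug: white dotted mug with coffee, 82 mm across, 91 mm high, loose, behind the box; origin at the centre of its underside. Leave alone.
- pigment_jar: small glass jar with cork stopper, 46 mm across, 71 mm high, loose, in front of the box; origin at the centre of its underside. Leave alone.
- paint_tube: paint tube 109 mm long, 31 mm wide, 20 mm high, loose, lying in front of the box; origin at the centre of its underside. Leave alone.
- masking_tape: roll of masking tape lying flat, 104 mm across, 25 mm high, loose, behind the box; origin at the centre of its underside. Leave alone.

How it is judged (in metres and radians):
On the way, in this order (a step that is already met when the one before it is completed fails the run):
1. the hook is swung over to level (past 77 degrees) with the lid still shut (value of joint paintbox_hook above 1.35 rad and value of joint paintbox_lid below 0.05 rad), for 0.2 s.
2. the lid is raised by its handle past 15 degrees (value of joint paintbox_lid above 0.26 rad and contact force between the fingers and paintbox above 0.4 N and distance between the grasp point and lid_handle_grip below 0.045 m), for 0.1 s.
At the end, for the whole second after the job is handed in: the lid stands still at 45 degrees (give or take 5), the fingers still holding it by its handle (at least 0.4 N, grasp point within 45 mm of the bar's middle), the hook is still turned aside (past 70 degrees), and mug, jar, tube and tape are within 30 mm of where they stood (value of joint paintbox_lid between 0.698 and 0.873 rad and velocity of joint paintbox_lid between -0.05 and 0.05 rad/s and contact force between the fingers and paintbox above 0.4 N and distance between the grasp point and lid_handle_grip below 0.045 m and value of joint paintbox_hook above 1.2 rad and distance of each of mug, pigment_jar, paint_tube, masking_tape from where it was at the start of the episode below 0.03 m); the arm keeps its last pose, push and grip.
It fails at once if the lid is raised while the hook is still over it (value of joint paintbox_lid above 0.1 rad and value of joint paintbox_hook below 1.2 rad).
It fails at once if the mug, the jar, the tube or the tape is knocked away (distance of any of mug, pigment_jar, paint_tube, masking_tape from where it was at the start of the episode above 0.04 m).
It also fails if it takes over 54 s, if anything falls off the work surface, if the arm or the gripper's body presses on something with over 40 N, if the wrist force passes 120 N, or if a joint passes its speed limit or range.

### The arm

A 6-joint arm with a two-finger parallel gripper is mounted at the origin on the work surface; the furniture and walls round the work are solid. World frame = base frame: x ahead of the robot, y to its left, z up, the work surface at z = 0. Lengths are in m, angles in degrees, forces in N, time in s.
With the tool pointing down it reaches from about 0.35 to 0.875 m from the base axis. Payload 4.2 kg.
Tool frame: the origin (TCP) lies at the very end of the fingers, on their centre line; the grasp point (between the pads) lies behind it (ctrl.hold_point_z is the x of the grasp point in the tool frame, in m); x points along the fingers, z is the direction in which the jaws open and shut, and the axes are right-handed (so a half turn about x gives the same grasp; the last joint's range is limited). The gripper opens to 85 mm and grips with 20 to 120 N. Pads are 22 mm wide; open, the fingers measure 114 mm over their backs; the gripper's body (76 mm by 85 mm) begins 54 mm behind the grasp point. The pads swing forward as they close: fully open they stand 13 mm farther back than shut.
Start: joints at [-59.553, 22.042, 0.453, 0, -68.411, -14.817], TCP at [0.168, -0.602, 0.231] pointing down, gripper open.
Joint ranges: [-179.83, 179.83], [-69.29, 118.12], [-61.27, 80.66], [-181.25, 117.63], [-171.15, -9.14], [-177.46, 177.46]. Speed limits (degrees/s): [159.86, 159.86, 180, 180, 180, 180].

### API

Orientations are given as a 3x3 rotation matrix whose columns are the frame's x, y, z axes.
In Python, from workcell import monitor, cams, job, ctrl gives the robot as it stands.
- The arm moves only by the tool arm_command, never from a script. Its argument "motion" is a list of rows, each a list of 5 numbers: the shift along the world's x, y, z in mm, then the turn about the world's z in degrees, then the finger opening in mm, from 0 to 85.4. A call has 1 to 10 rows; each row is the pose to reach, as a shift and turn from the pose commanded when the call began; what a row does not reach only later rows make up. A row lasts 1/8 s, in which the tool goes at most 62.5 mm and 10.7 degrees, less where a joint would pass 70% of its speed; a pose out of reach is approached as far as the arm can. A call with a gripper value outside its range is refused whole. The fingers move at their own pace and stop on an object; "force" is the grip in N (left out, the last holds). Time passes only in rows, so rows that repeat a pose let the fingers close. It gives the time, the measured TCP pose, the force and the opening at its end, in the units of the state.
- monitor.read_state(): the state, without advancing time (a new reading comes with each control period).
- cams.grab_frame(name): name is "scene" or "side" or "wrist"; returns a dict with "image" (384x512x3 uint8, red, green, blue), "fx", "fy", "cx", "cy" (pixels), "R" (3x3) and "t" (3): a world point X has camera coordinates R X + t. Camera axes: x right, y down, z forward; pixel columns grow to the right and rows downward; lengths in m; the calibration is good to about 2 mm. A picture is of the moment at which its call begins. There is no depth.
- job.close_job(): hands the job in, once; it reports no verdict.
The state is a dict: "clock": time; "joints": joint angles; "joint_velocities": joint speeds; "joint_efforts": joint torques, N m; "tool_pos": TCP position; "eef_rot": TCP orientation; "force": force on the tool from outside, world axes, zero at the start; "wrist_torque": the same for the moment, N m; "gripper_width": opening from 0.0 (shut) to 1.0 (fully open).
Only numpy, scipy, OpenCV 4.12 (cv2) and the standard library are available. Lean on these libraries where they do the work, as an engineer would, in place of code of your own. Each camera call takes 0.05 s, during which the arm holds its last target.

## Working session

There is one attempt and no reset: what is moved stays moved. The work goes in short steps, Python scripts to look and compute and a tool call to move; the robot and the scene stay as the last step left them, time stands still between calls to the robot, and variables do not carry over. Pictures are saved under pics/ and viewed, and the job is handed in when it is done.

Besides the shell and the picture viewer there is one more tool, called after ">>>" by a JSON object that holds its "api" and its "payload". arm_command: Moves the arm, as the interface text tells. Its arguments: {"type":"object","properties":{"motion":{"type":"array","items":{"type":"array","items":{"type":"number"}}},"force":{"type":"number"}},"required":["motion"]}

```bash
mkdir -p pics; ls
python3 - <<'E'
from workcell import monitor, cams, job, ctrl
import cv2
s=monitor.read_state(); print(s); print(ctrl.hold_point_z, [a for a in dir(ctrl) if a[0]!='_'])
for n in ["scene","side","wrist"]:
    f=cams.grab_frame(n); cv2.imwrite(f"pics/{n}0.png",f["image"][:,:,::-1]); print(n,f["fx"],f["fy"],f["cx"],f["cy"],f["R"],f["t"])
E
```

```text
pics
{'clock': 0.0, 'joints': array([-5.95541256e+01,  2.20900979e+01,  3.80749711e-01, -2.96214659e-02,
       -6.84110787e+01, -1.48172471e+01]), 'joint_velocities': array([ 0.01791767,  0.05774491, -0.01976458, -0.01768448, -0.08049723,
        0.06753755]), 'joint_efforts': array([-3.98470847e-04, -3.92286837e+01,  1.88399130e+01,  4.18635160e+00,
       -4.74380751e-03,  1.94896600e-06]), 'tool_pos': array([ 0.16825017, -0.60132659,  0.23023356]), 'eef_rot': array([[-6.50596404e-04, -9.63079424e-01, -2.69216639e-01],
       [ 2.05557269e-03, -2.69217416e-01,  9.63077234e-01],
       [-9.99997676e-01,  7.31802120e-05,  2.15483165e-03]]), 'force': array([-0.06962172,  0.36055875,  0.10342056]), 'wrist_torque': array([-0.01253416, -0.00786335, -0.01937002]), 'gripper_width': 0.9990183175411798}
-0.0187 ['MotionError', 'hold_point_z']
scene 354.22016965681405 354.22016965681405 259.67836021626556 193.54187700876108 [[-0.91653395 -0.39982682 -0.01019925]
 [-0.21674191  0.51795213 -0.82749534]
 [ 0.33613755 -0.75621697 -0.56137994]] [0.37538946 0.26361875 0.64843687]
side 490.71065213313915 490.71065213313915 243.00278757363267 192.9855758317785 [[ 0.96849232 -0.24903215 -0.00236995]
 [-0.15911057 -0.61140814 -0.77515412]
 [ 0.19158929  0.75110789 -0.63176774]] [-0.51035898  0.0519806   1.42213844]
wrist 343.9074520848497 343.9074520848497 261.452721323464 191.02690078857015 [[-0.26957238  0.96297874  0.00163852]
 [ 0.91570871  0.2558125   0.30989922]
 [ 0.29800721  0.08504067 -0.950768  ]] [ 0.623442   -0.03969408  0.37955814]
```

View pics/scene0.png

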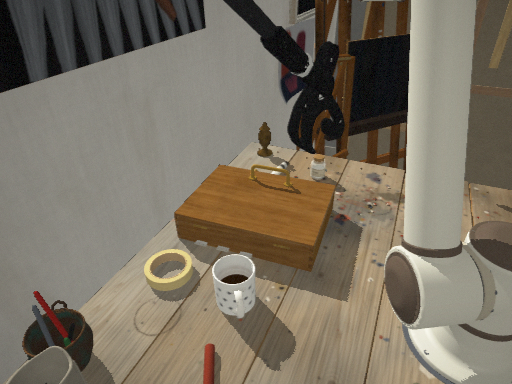

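View pics/side0.png

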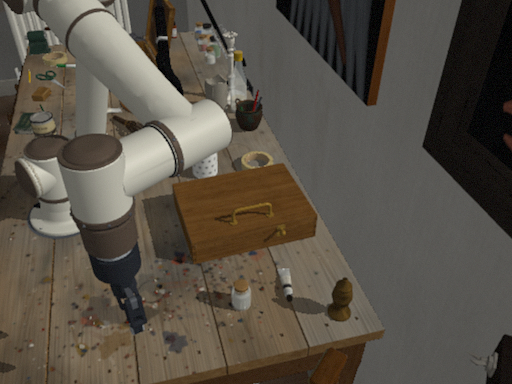

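View pics/wrist0.png

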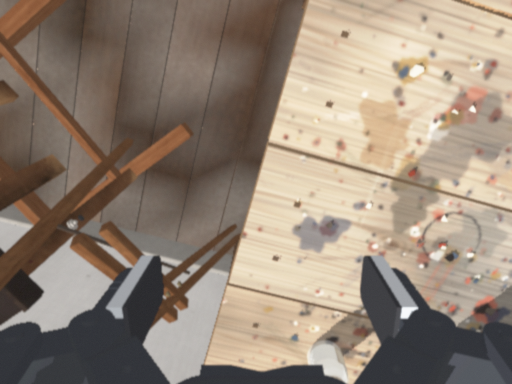

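The scene and side pictures show the box, with its handle at about (253,212) and the knob at about (281,231) in the side view. The jar is at (241,295), the tube at (285,282), and the mug and tape are behind. I'll enlarge these to get corner pixels.

Run:
```python
import cv2
a=cv2.imread('pics/side0.png')[150:320,160:360]; cv2.imwrite('pics/sidez.png',cv2.resize(a,None,fx=4,fy=3.5,interpolation=cv2.INTER_CUBIC)[:600])
a=cv2.imread('pics/scene0.png')[130:280,165:345]; cv2.imwrite('pics/scenez.png',cv2.resize(a,None,fx=4,fy=4,interpolation=cv2.INTER_CUBIC))
```

```text
(no output)
```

View pics/sidez.png

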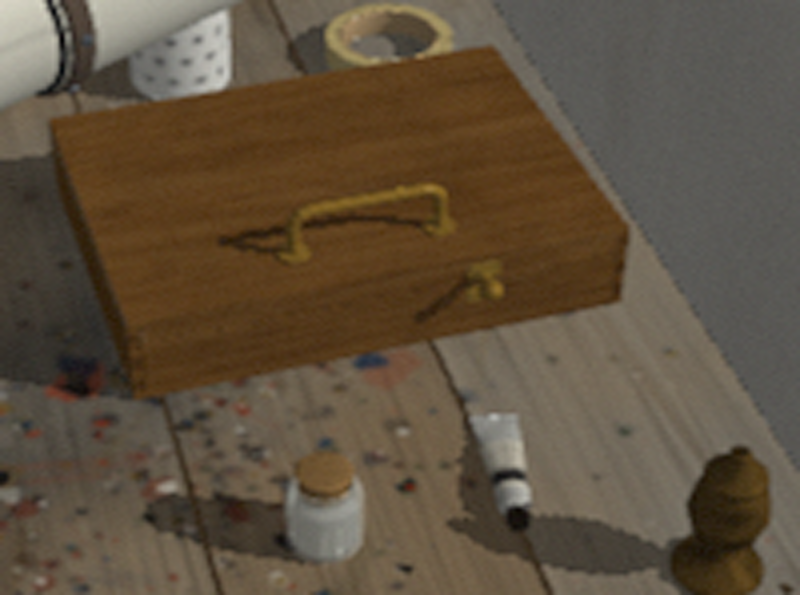

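View pics/scenez.png

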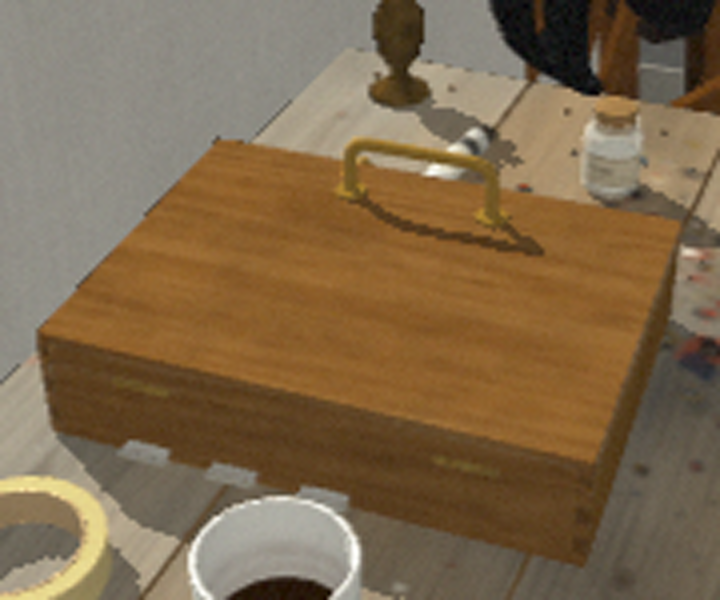

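```bash
cat > h.py <<'E'
import numpy as np
C={'scene':(354.22016965681405,259.67836021626556,193.54187700876108,[[-0.91653395,-0.39982682,-0.01019925],[-0.21674191,0.51795213,-0.82749534],[0.33613755,-0.75621697,-0.56137994]],[0.37538946,0.26361875,0.64843687]),
'side':(490.71065213313915,243.00278757363267,192.9855758317785,[[0.96849232,-0.24903215,-0.00236995],[-0.15911057,-0.61140814,-0.77515412],[0.19158929,0.75110789,-0.63176774]],[-0.51035898,0.0519806,1.42213844])}
def proj(n,X):
    f,cx,cy,R,t=C[n]; p=np.array(R)@np.array(X)+t; return np.array([f*p[0]/p[2]+cx,f*p[1]/p[2]+cy])
def at_z(n,uv,z):
    f,cx,cy,R,t=C[n];R=np.array(R);c=-R.T@np.array(t);d=R.T@np.array([(uv[0]-cx)/f,(uv[1]-cy)/f,1]);return c+d*(z-c[2])/d[2]
def box(p,b):
    c,s=np.cos(p[2]),np.sin(p[2]); return np.array([p[0]+c*b[0]-s*b[1],p[1]+s*b[0]+c*b[1],b[2]])
E
cat > fit.py <<'E'
from h import *
from scipy.optimize import least_squares
B='B';
obs=[('side',(B,.17,.078),(173,184.3)),('side',(B,-.17,.078),(283.75,163.7)),('side',(-.128,-.17,.078),(317,215.1)),('side',(-.128,.17,.078),(192.5,247)),
('side',(-.128,.17,0),(195,263.4)),('side',(-.128,-.17,0),(315.5,235.1)),
('scene',(-.128,-.17,.078),(219.5,165.5)),('scene',(B,-.17,.078),(175,213)),('scene',(B,.17,.078),(313,245.5)),('scene',(-.128,.17,.078),(336.25,186.25)),('scene',(B,.17,0),(310.5,270.5)),('scene',(B,-.17,0),(180,238)),
('side',(-.088,0,.118),(251.6,207.2)),('scene',(-.088,0,.118),(270.5,169))]
def r(p): return np.concatenate([proj(n,box(p,(p[3] if b[0]=='B' else b[0],b[1],b[2])))-np.array(q) for n,b,q in obs])
s=least_squares(r,[.5,-.3,1.5,.128],loss='soft_l1'); p=s.x
print(p[:3],np.degrees(p[2]),p[3]); print(r(p).reshape(-1,2).round(1))
np.save('pose.npy',p)
for n,b in dict(handle=(-.088,0,.118),pivot=(-.131,-.07,.041),knob0=(-.147,-.07,.063),knob_lvl=(-.147,-.048,.041),hinge=(.124,0,.056)).items():
    X=box(p,b); print(n,X.round(4),proj('side',X).round(1),proj('scene',X).round(1))
print('jar',at_z('side',(160+325/4,150+470/3.5),.071),'tube cap',at_z('side',(160+517/4,150+517/3.5),.01),'tube tail',at_z('side',(160+495/4,150+413/3.5),.01))
E
python3 fit.py
```

```text
[ 0.48183758 -0.15949169  1.62553298] 93.13617937022025 0.11957738602246575
[[-1.2 -0.8]
 [-0.2 -1.5]
 [ 0.7 -0.5]
 [-1.2 -4.6]
 [-1.6  0.7]
 [-0.4  0.8]
 [-0.1 -1.9]
 [-1.  -1.3]
 [ 1.  -0.9]
 [-0.6 -1.7]
 [ 0.9  0.2]
 [-1.4 -1.5]
 [ 0.1 -0.8]
 [-0.5 -1.1]]
handle [ 0.4867 -0.2474  0.118 ] [251.7 206.4] [270.  167.9]
pivot [ 0.5589 -0.2865  0.041 ] [281.9 233.5] [251.9 179.8]
knob0 [ 0.5598 -0.3024  0.063 ] [284.6 231.5] [253.7 170.7]
knob_lvl [ 0.5378 -0.3036  0.041 ] [276.2 239.4] [260.9 178.4]
hinge [ 0.4751 -0.0357  0.056 ] [229.  177.7] [239.3 235.8]
jar [ 0.40711031 -0.45076602  0.071     ] tube cap [ 0.51960524 -0.46890588  0.01      ] tube tail [ 0.53621561 -0.37622868  0.01      ]
```

The fit agrees to about 1 px. The plan has three parts:
1. Push the knob sideways with the closed fingers.
2. Press it down to level from above.
3. Turn 90° and grip the bar.

I'll compute the waypoints now.

```bash
cat > wp.py <<'E'
from h import *
from workcell import monitor
p=np.load('pose.npy'); s=monitor.read_state(); T=s['tool_pos']; z=s['eef_rot'][:,2]; yaw=np.degrees(np.arctan2(z[1],z[0]))
print('t',s['clock'],'TCP',(T*1000).round(1),'yaw z',yaw.round(2),'box yaw',np.degrees(p[2]).round(2),'F',s['force'].round(2),'g',round(s['gripper_width'],3))
for n,b in dict(pre=(-.148,-.104,.052),push=(-.148,-.0735,.052),above=(-.148,-.046,.085),press=(-.148,-.046,.046),grip=(-.088,0,.102)).items():
    X=box(p,b); print(n,(X*1000).round(1),'d',((X-T)*1000).round(1))
E
python3 wp.py
```

```text
t 0.15 TCP [ 168.3 -601.4  230.5] yaw z 105.62 box yaw 93.14 F [-0.67  0.2   0.59] g 1.0
pre [ 593.8 -301.6   52. ] d [ 425.5  299.9 -178.5]
push [ 563.3 -303.2   52. ] d [ 395.   298.2 -178.5]
above [ 535.9 -304.8   85. ] d [ 367.6  296.7 -145.5]
press [ 535.9 -304.8   46. ] d [ 367.6  296.7 -184.5]
grip [ 486.7 -247.4  102. ] d [ 318.4  354.1 -128.5]
```

>>> {"api": "arm_command", "payload": {"motion": [[47,33,0,9,60],[95,66,0,18,40],[142,99,0,27,20],[189,132,0,36,0],[236,166,0,45,0],[284,199,0,54,0],[331,232,0,63,0],[378,265,0,70,0],[425,300,0,77.5,0],[425,300,0,77.5,0]], "force": 30}}

```text
clock: 1.4
tool_pos: [0.5961, -0.2989, 0.2298]
eef_rot: [[-0.001, 0.06, -0.998], [0.001, -0.998, -0.06], [-1.0, -0.001, 0.001]]
force: [-0.1, 0.3, -0.4]
gripper_width: 0.003
```

```bash
python3 wp.py
python3 - <<'E'
from workcell import cams
import cv2,numpy as np
f=cams.grab_frame("wrist"); cv2.imwrite("pics/wrist1.png",f["image"][:,:,::-1])
np.savez('w1.npz',**{k:f[k] for k in f})
E
```

```text
t 1.4 TCP [ 596.1 -298.9  229.8] yaw z -176.57 box yaw 93.14 F [-0.12  0.35 -0.36] g 0.003
pre [ 593.8 -301.6   52. ] d [  -2.3   -2.7 -177.8]
push [ 563.3 -303.2   52. ] d [ -32.8   -4.4 -177.8]
above [ 535.9 -304.8   85. ] d [ -60.3   -5.9 -144.8]
press [ 535.9 -304.8   46. ] d [ -60.3   -5.9 -183.8]
grip [ 486.7 -247.4  102. ] d [-109.5   51.5 -127.8]
```

View pics/wrist1.png

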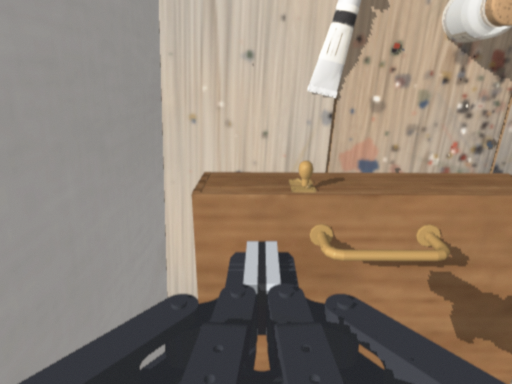

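The wrist view shows the knob at about (306,167), the bar between (330,253) and (445,256), the tube at the top, and the jar at top right. I'll check these against my fitted pose.

```bash
python3 - <<'E'
from h import *
w=np.load('w1.npz'); C['wrist']=(float(w['fx']),float(w['cx']),float(w['cy']),w['R'],w['t'])
p=np.load('pose.npy')
for a in (0,.1,.2,.3):
    print('knob tip',a,proj('wrist',box(p,(-.155,-.07+.022*np.sin(a),.041+.022*np.cos(a)))).round(1))
for b in [(-.088,-.038,.118),(-.088,.038,.118),(-.128,-.17,.078),(-.088,-.038,.078),(-.088,.038,.078)]: print(b,proj('wrist',box(p,b)).round(1))
E
python3 -c "
import cv2
a=cv2.imread('pics/wrist1.png')[150:275,185:460];cv2.imwrite('pics/w1z.png',cv2.resize(a,None,fx=2.9,fy=2.9,interpolation=2))"
```

```text
knob tip 0 [300.6 158.7]
knob tip 0.1 [303.  158.7]
knob tip 0.2 [305.4 158.7]
knob tip 0.3 [307.6 158.5]
(-0.088, -0.038, 0.118) [343.4 253.3]
(-0.088, 0.038, 0.118) [435.5 253.7]
(-0.128, -0.17, 0.078) [189.9 191.3]
(-0.088, -0.038, 0.078) [333.7 232.7]
(-0.088, 0.038, 0.078) [414.9 233. ]
```

View pics/w1z.png

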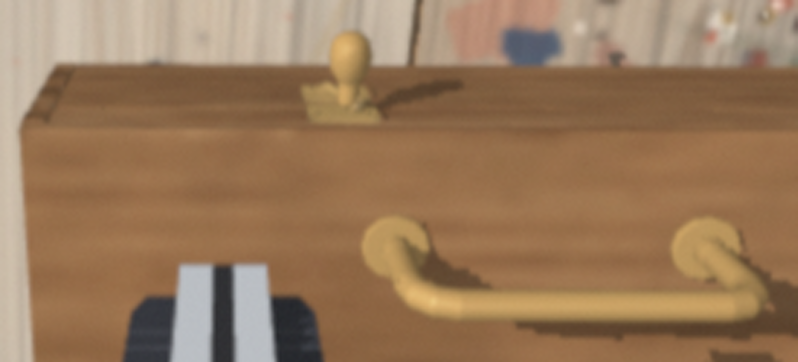

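The pose holds to within 2–3 mm and the hook starts at about 0.2 rad. I'll descend beside the knob.

>>> {"api": "arm_command", "payload": {"motion": [[0,0,-30,0,0],[0,0,-60,0,0],[0,0,-90,0,0],[1,0,-115,0,0],[1,0,-140,0,0],[1,0,-160,0,0],[1,0,-172,0,0],[1,0,-179,0,0],[1,0,-179,0,0],[1,0,-179,0,0]]}}

```text
clock: 2.7
tool_pos: [0.5949, -0.3021, 0.0532]
eef_rot: [[0.002, 0.055, -0.999], [-0.001, -0.999, -0.055], [-1.0, 0.001, -0.002]]
force: [-0.4, 0.7, -0.1]
gripper_width: 0.002
```

```bash
python3 wp.py
cat > snap.py <<'E'
import sys
from workcell import cams
import cv2,numpy as np
n,o=sys.argv[1],sys.argv[2]; x0,y0,x1,y1=map(int,sys.argv[3:7])
a=cams.grab_frame(n)["image"][:,:,::-1][y0:y1,x0:x1]; k=min(800/(x1-x0),600/(y1-y0)); cv2.imwrite(f"pics/{o}.png",cv2.resize(a,None,fx=k*.999,fy=k*.999,interpolation=2))
E
python3 snap.py side side2 220 170 360 275
```

```text
t 2.7 TCP [ 594.9 -302.1   53.2] yaw z -176.86 box yaw 93.14 F [-0.4   0.73 -0.14] g 0.002
pre [ 593.8 -301.6   52. ] d [-1.1  0.5 -1.2]
push [ 563.3 -303.2   52. ] d [-31.6  -1.1  -1.2]
above [ 535.9 -304.8   85. ] d [-59.1  -2.7  31.8]
press [ 535.9 -304.8   46. ] d [-59.1  -2.7  -7.2]
grip [ 486.7 -247.4  102. ] d [-108.3   54.7   48.8]
```

View pics/side2.png

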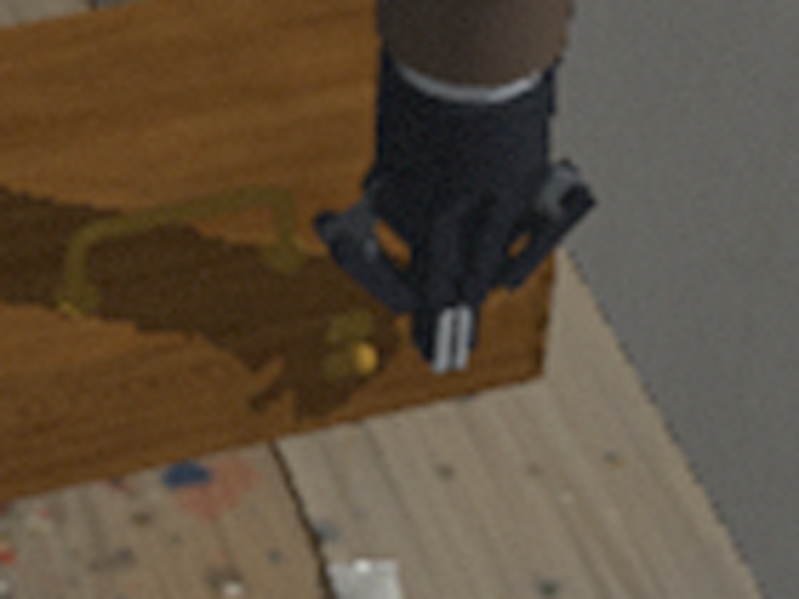

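The fingers are just to the right of the knob, which is at (365,358) in the crop. Next I'll push toward −x.

>>> {"api": "arm_command", "payload": {"motion": [[-5,0,-2,0,0],[-10,0,-3,0,0],[-15,-1,-4,0,0],[-20,-1,-4,0,0],[-24,-1,-4,0,0],[-28,-1,-4,0,0],[-31,-1,-4,0,0],[-31,-1,-4,0,0]]}}

```text
clock: 3.75
tool_pos: [0.5637, -0.3029, 0.0487]
eef_rot: [[0.001, 0.055, -0.998], [-0.0, -0.998, -0.055], [-1.0, 0.0, -0.001]]
force: [3.1, 1.0, -0.8]
gripper_width: 0.004
```

```bash
python3 wp.py; python3 snap.py side side3 220 170 360 275
```

```text
t 3.75 TCP [ 563.7 -302.9   48.7] yaw z -176.85 box yaw 93.14 F [ 3.05  0.97 -0.83] g 0.004
pre [ 593.8 -301.6   52. ] d [30.1  1.3  3.3]
push [ 563.3 -303.2   52. ] d [-0.3 -0.4  3.3]
above [ 535.9 -304.8   85. ] d [-27.8  -1.9  36.3]
press [ 535.9 -304.8   46. ] d [-27.8  -1.9  -2.7]
grip [ 486.7 -247.4  102. ] d [-77.   55.5  53.3]
```

View pics/side3.png

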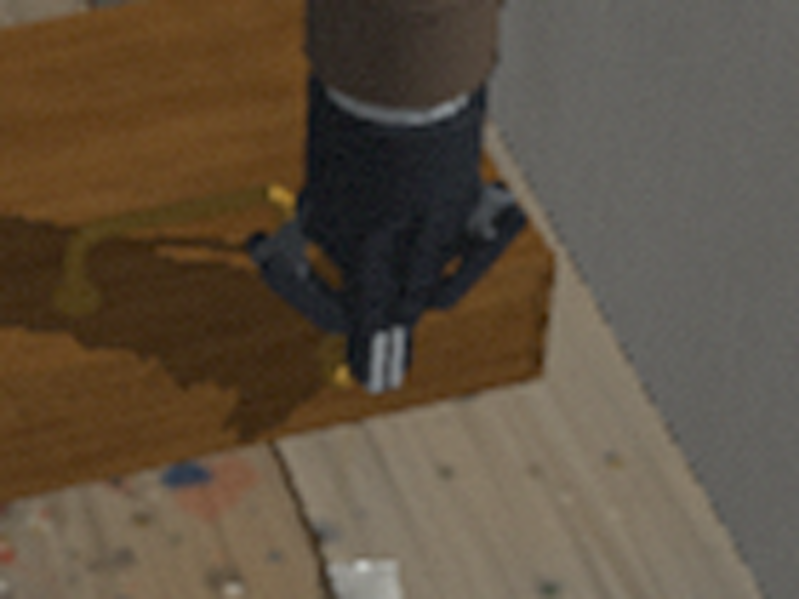

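The knob has moved to about (279,236) in full-image pixels, so the hook is near 50°. I'll push a little further, back off, lift, and come over the top.

>>> {"api": "arm_command", "payload": {"motion": [[-3,0,0,0,0],[-3,0,0,0,0],[4,0,0,0,0],[6,0,15,0,0],[0,0,35,0,0],[-10,-1,36,0,0],[-20,-1,36,0,0],[-28,-2,36,0,0],[-28,-2,36,0,0]]}}

```text
clock: 4.92
tool_pos: [0.5343, -0.3049, 0.084]
eef_rot: [[-0.001, 0.054, -0.999], [0.0, -0.999, -0.054], [-1.0, -0.0, 0.001]]
force: [0.0, 0.1, -0.4]
gripper_width: -0.003
```

```bash
python3 wp.py; python3 snap.py side side4 220 170 360 275;python3 snap.py wrist wrist4 0 0 512 384
```

```text
t 4.925 TCP [ 534.3 -304.9   84. ] yaw z -176.9 box yaw 93.14 F [ 0.02  0.14 -0.37] g -0.003
pre [ 593.8 -301.6   52. ] d [ 59.5   3.3 -32. ]
push [ 563.3 -303.2   52. ] d [ 29.    1.6 -32. ]
above [ 535.9 -304.8   85. ] d [1.6 0.1 1. ]
press [ 535.9 -304.8   46. ] d [  1.6   0.1 -38. ]
grip [ 486.7 -247.4  102. ] d [-47.6  57.5  18. ]
```

View pics/side4.png

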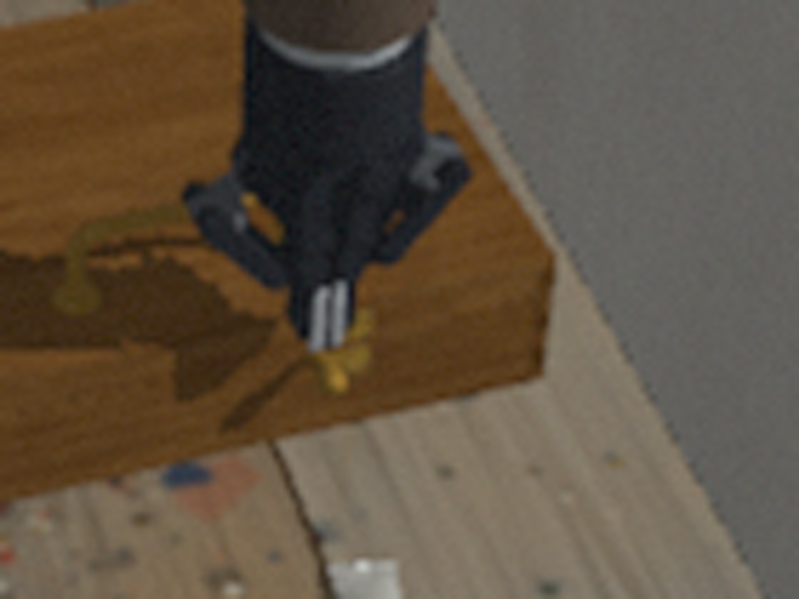

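View pics/wrist4.png

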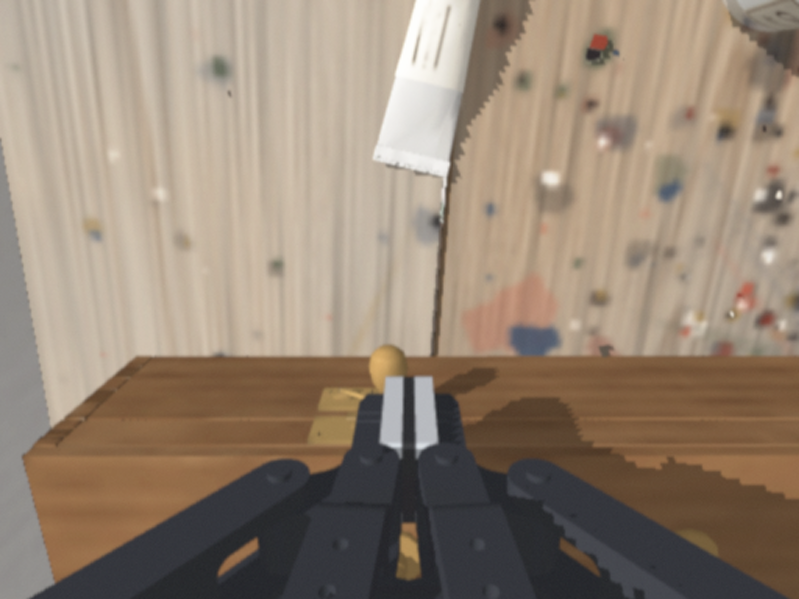

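The hook is already about 65–70° over, with the knob at (388,362) in the wrist view and the fingertips above it. I'll press down slowly.

>>> {"api": "arm_command", "payload": {"motion": [[0,0,-12,0,0],[0,0,-20,0,0],[0,0,-26,0,0],[0,0,-30,0,0],[0,0,-33,0,0],[0,0,-36,0,0],[0,0,-38,0,0],[0,0,-38,0,0]]}}

```text
clock: 6.02
tool_pos: [0.5292, -0.3046, 0.0443]
eef_rot: [[-0.013, 0.053, -0.999], [0.003, -0.999, -0.053], [-1.0, -0.004, 0.013]]
force: [-8.6, -2.4, 2.8]
gripper_width: -0.0
```

```bash
python3 wp.py; python3 snap.py side side5 220 170 360 275
```

```text
t 6.025 TCP [ 529.2 -304.6   44.3] yaw z -176.96 box yaw 93.14 F [-8.56 -2.37  2.77] g -0.0
pre [ 593.8 -301.6   52. ] d [64.5  3.   7.7]
push [ 563.3 -303.2   52. ] d [34.1  1.3  7.7]
above [ 535.9 -304.8   85. ] d [ 6.6 -0.2 40.7]
press [ 535.9 -304.8   46. ] d [ 6.6 -0.2  1.7]
grip [ 486.7 -247.4  102. ] d [-42.6  57.2  57.7]
```

View pics/side5.png

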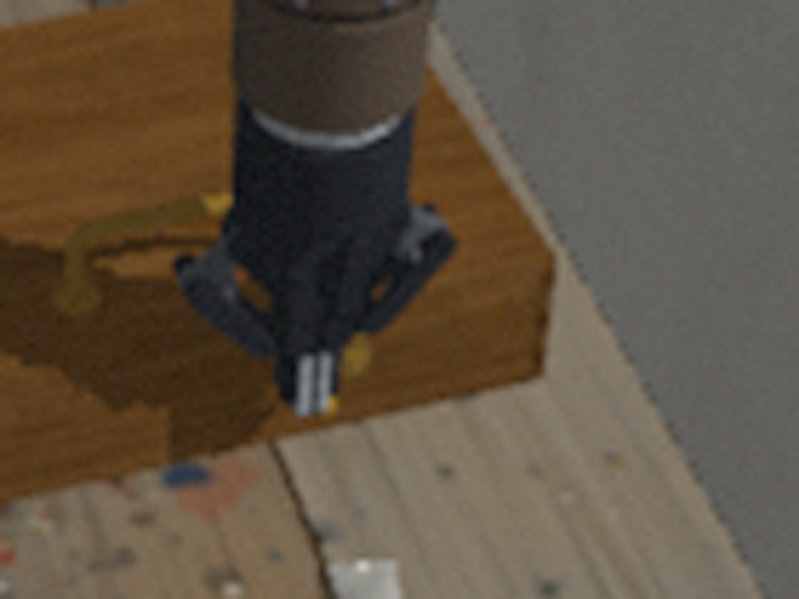

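There is a sideways push of about 8.6 N, so the tip slid off the knob's −x side. I'll move clear and look.

>>> {"api": "arm_command", "payload": {"motion": [[-6,0,0,0,0],[-12,0,0,0,0],[-14,0,20,0,0],[-14,0,45,0,0],[-14,-5,60,0,0],[-14,-5,60,0,0]]}}

```text
clock: 6.82
tool_pos: [0.5224, -0.3104, 0.1075]
eef_rot: [[0.003, 0.054, -0.999], [-0.001, -0.999, -0.054], [-1.0, 0.001, -0.003]]
force: [-0.0, 0.6, -0.6]
gripper_width: 0.0
```

```bash
python3 wp.py; python3 snap.py side side6 220 170 360 275;python3 snap.py wrist wrist6 0 0 512 384
```

```text
t 6.825 TCP [ 522.4 -310.4  107.5] yaw z -176.88 box yaw 93.14 F [-0.    0.6  -0.62] g 0.0
pre [ 593.8 -301.6   52. ] d [ 71.4   8.8 -55.5]
push [ 563.3 -303.2   52. ] d [ 40.9   7.2 -55.5]
above [ 535.9 -304.8   85. ] d [ 13.5   5.7 -22.5]
press [ 535.9 -304.8   46. ] d [ 13.5   5.7 -61.5]
grip [ 486.7 -247.4  102. ] d [-35.7  63.   -5.5]
```

View pics/side6.png

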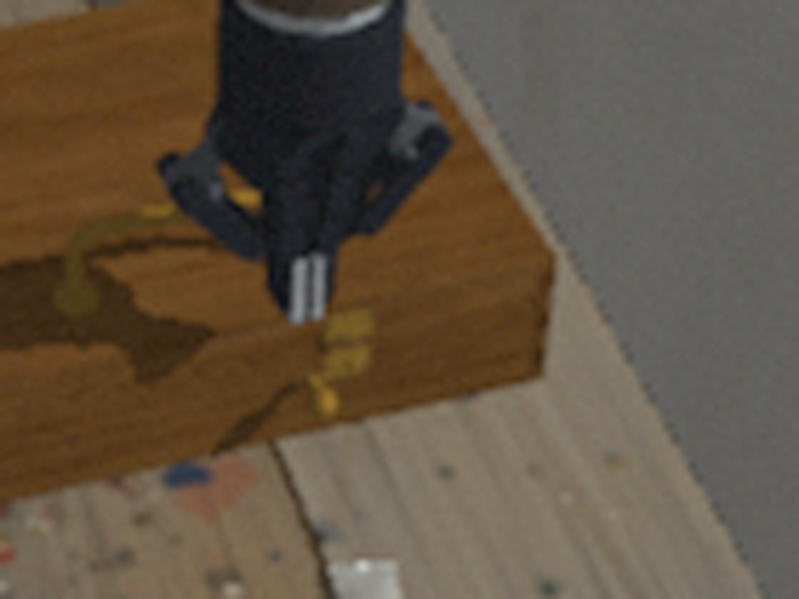

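View pics/wrist6.png

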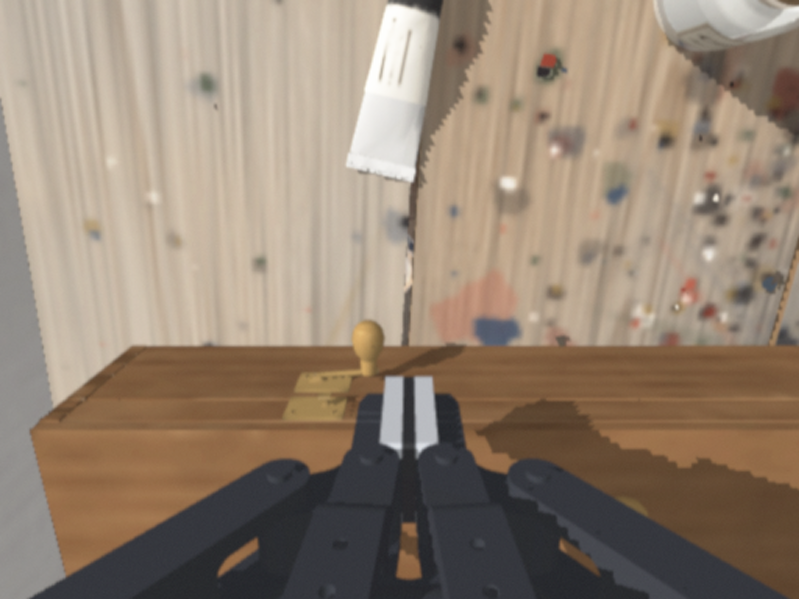

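Run:
```python
from h import *
p=np.load('pose.npy')
for a in (0.1,.2,.3,1.1,1.2,1.35,1.5,1.57,1.66):
    print(a,[proj('side',box(p,(x,-.07+.022*np.sin(a),.041+.022*np.cos(a)))).round(1) for x in (-.147,-.152)],proj('side',box(p,(-.131,-.07,.041))).round(1))
```

```text
0.1 [array([283.8, 231.7]), array([284.5, 233. ])] [281.9 233.5]
0.2 [array([283. , 231.9]), array([283.7, 233.2])] [281.9 233.5]
0.3 [array([282.2, 232.3]), array([282.9, 233.6])] [281.9 233.5]
1.1 [array([277.2, 236.4]), array([277.9, 237.7])] [281.9 233.5]
1.2 [array([276.9, 237.1]), array([277.6, 238.4])] [281.9 233.5]
1.35 [array([276.5, 238. ]), array([277.2, 239.3])] [281.9 233.5]
1.5 [array([276.3, 239. ]), array([276.9, 240.3])] [281.9 233.5]
1.57 [array([276.2, 239.4]), array([276.9, 240.7])] [281.9 233.5]
1.66 [array([276.2, 239.9]), array([276.9, 241.3])] [281.9 233.5]
```

The knob measures (276.9,240.6) in the side view, which matches about 1.5 rad. To be sure, I'll press once more, centred on the knob, down to its level height (top at 48 mm).

>>> {"api": "arm_command", "payload": {"motion": [[9,3,0,0,0],[18,6,0,0,0],[18,6,-20,0,0],[18,6,-40,0,0],[18,6,-50,0,0],[18,6,-55,0,0],[18,6,-58,0,0],[18,6,-58,0,0]]}}

```text
clock: 7.92
tool_pos: [0.5397, -0.304, 0.0486]
eef_rot: [[0.001, 0.055, -0.999], [-0.0, -0.999, -0.055], [-1.0, 0.0, -0.001]]
force: [0.1, -0.1, 0.5]
gripper_width: -0.002
```

>>> {"api": "arm_command", "payload": {"motion": [[0,0,-2,0,0],[0,0,-4,0,0],[0,0,-4,0,0]]}}

```text
clock: 8.3
tool_pos: [0.5398, -0.3041, 0.0456]
eef_rot: [[0.001, 0.055, -0.998], [-0.001, -0.998, -0.055], [-1.0, 0.001, -0.001]]
force: [-1.1, 1.2, 4.3]
gripper_width: -0.003
```

```bash
python3 wp.py; python3 snap.py side side7 220 170 360 275
```

```text
t 8.3 TCP [ 539.8 -304.1   45.6] yaw z -176.84 box yaw 93.14 F [-1.08  1.21  4.34] g -0.003
pre [ 593.8 -301.6   52. ] d [53.9  2.5  6.4]
push [ 563.3 -303.2   52. ] d [23.5  0.8  6.4]
above [ 535.9 -304.8   85. ] d [-4.  -0.7 39.4]
press [ 535.9 -304.8   46. ] d [-4.  -0.7  0.4]
grip [ 486.7 -247.4  102. ] d [-53.2  56.7  56.4]
```

View pics/side7.png

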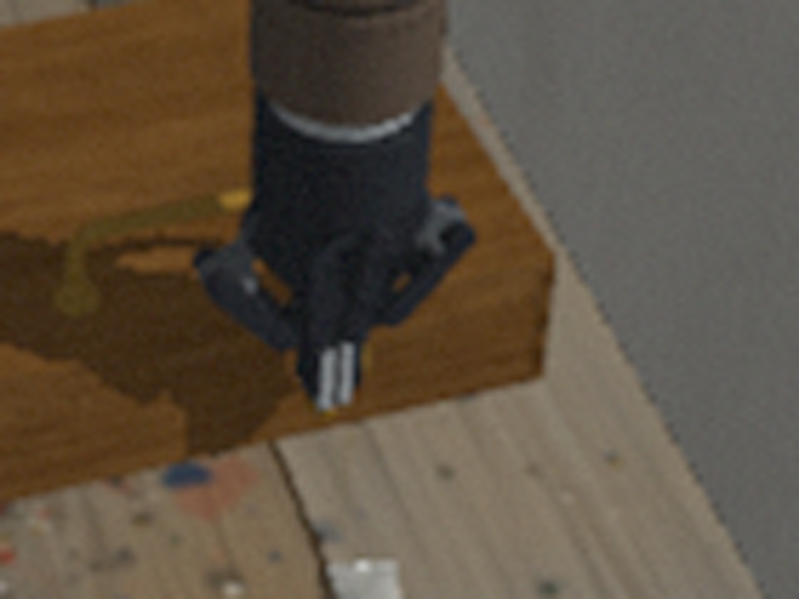

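It made contact at about 46 mm with 4.3 N, so the hook is level (about 1.6 rad). Next I'll lift, turn −90° and open the fingers above the handle.

>>> {"api": "arm_command", "payload": {"motion": [[0,0,30,0,0],[0,0,70,0,0],[0,0,115,0,0],[-10,11,125,-10,20],[-20,22,125,-20,40],[-30,33,125,-30,60],[-40,44,125,-40,60],[-50,55,125,-50,60],[-53,57,125,-60,60],[-53,57,125,-70,60]]}}

```text
clock: 9.6
tool_pos: [0.4861, -0.2466, 0.1696]
eef_rot: [[0.0, -0.922, -0.388], [0.0, -0.388, 0.922], [-1.0, -0.0, -0.0]]
force: [1.5, -0.3, 0.7]
gripper_width: 0.706
```

>>> {"api": "arm_command", "payload": {"motion": [[0,0,0,-10,60],[0,0,0,-20,60],[0,0,0,-20,60],[0,0,0,-20,60]]}}

```text
clock: 10.1
tool_pos: [0.4864, -0.2469, 0.1694]
eef_rot: [[0.0, -0.998, -0.057], [0.0, -0.057, 0.998], [-1.0, -0.0, -0.0]]
force: [-0.2, -0.6, 0.3]
gripper_width: 0.7
```

```bash
python3 wp.py; python3 snap.py side side8 220 170 360 275;python3 snap.py wrist wrist8 0 0 512 384; python3 snap.py scene scene8 0 0 512 384
```

```text
t 10.1 TCP [ 486.4 -246.9  169.4] yaw z 93.27 box yaw 93.14 F [-0.17 -0.65  0.35] g 0.7
pre [ 593.8 -301.6   52. ] d [ 107.4  -54.7 -117.4]
push [ 563.3 -303.2   52. ] d [  77.   -56.4 -117.4]
above [ 535.9 -304.8   85. ] d [ 49.5 -57.9 -84.4]
press [ 535.9 -304.8   46. ] d [  49.5  -57.9 -123.4]
grip [ 486.7 -247.4  102. ] d [  0.3  -0.5 -67.4]
```

View pics/side8.png

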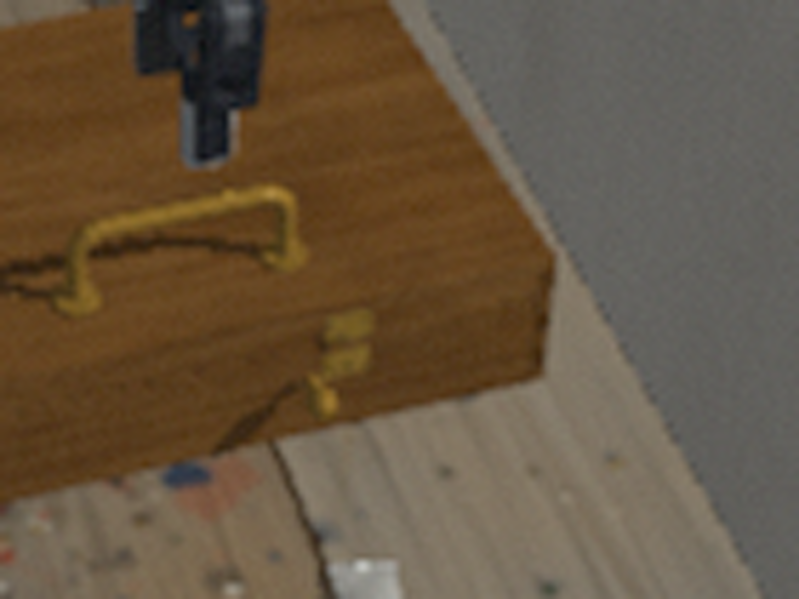

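View pics/wrist8.png

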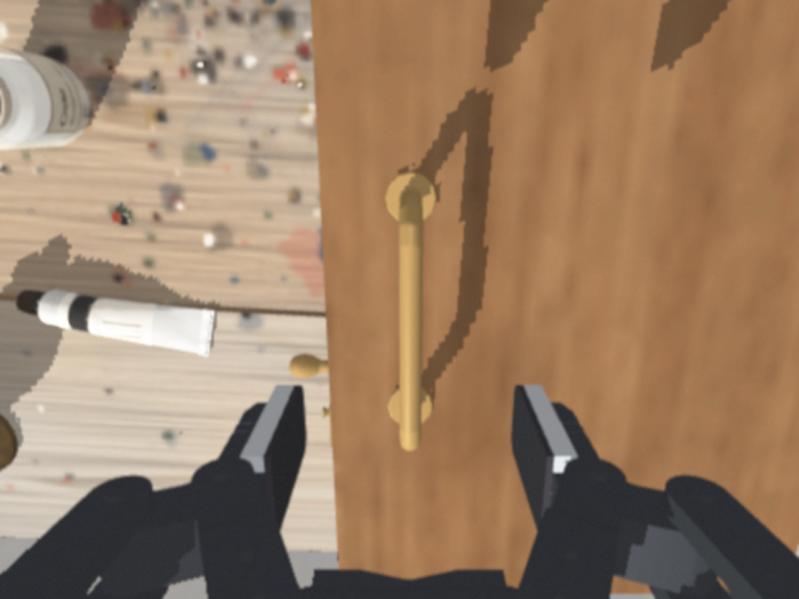

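View pics/scene8.png

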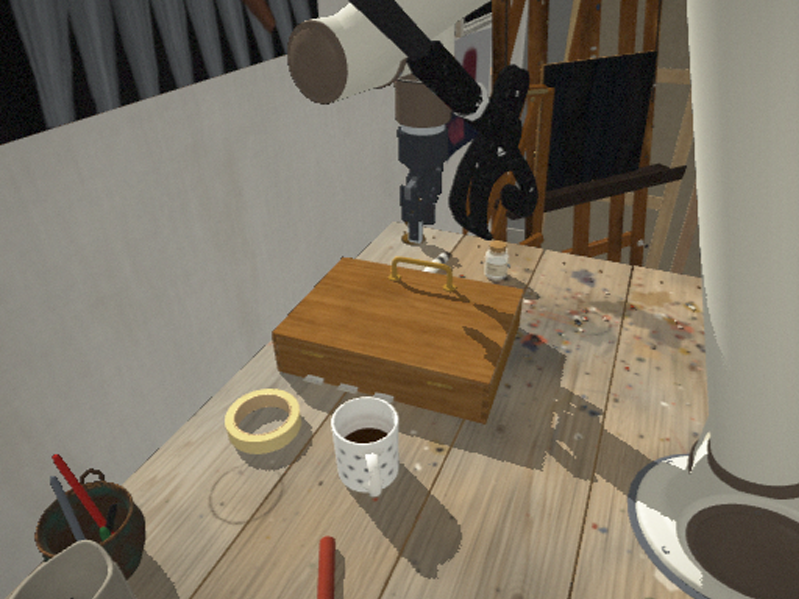

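The hook is level: the knob in the side view is at (325,403), at the pivot's height. The bar, at column 410 of the wrist view, is centred between the fingers. I'll descend and grip lightly.

>>> {"api": "arm_command", "payload": {"motion": [[0,0,-20,0,60],[0,0,-40,0,60],[0,0,-55,0,60],[0,0,-64,0,60],[0,0,-67,0,60],[0,0,-67,0,40],[0,0,-67,0,25],[0,0,-67,0,25],[0,0,-67,0,25]], "force": 25}}

```text
clock: 11.38
tool_pos: [0.4865, -0.2469, 0.1026]
eef_rot: [[0.001, -0.999, -0.055], [-0.0, -0.055, 0.999], [-1.0, -0.001, -0.0]]
force: [-0.5, 0.1, -0.5]
gripper_width: 0.295
```

```bash
python3 wp.py; python3 snap.py wrist wrist9 0 0 512 384;python3 snap.py side side9 220 170 360 275
```

```text
t 11.375 TCP [ 486.5 -246.9  102.6] yaw z 93.13 box yaw 93.14 F [-0.49  0.08 -0.55] g 0.295
pre [ 593.8 -301.6   52. ] d [107.2 -54.7 -50.6]
push [ 563.3 -303.2   52. ] d [ 76.8 -56.4 -50.6]
above [ 535.9 -304.8   85. ] d [ 49.3 -57.9 -17.6]
press [ 535.9 -304.8   46. ] d [ 49.3 -57.9 -56.6]
grip [ 486.7 -247.4  102. ] d [ 0.1 -0.5 -0.6]
```

View pics/wrist9.png

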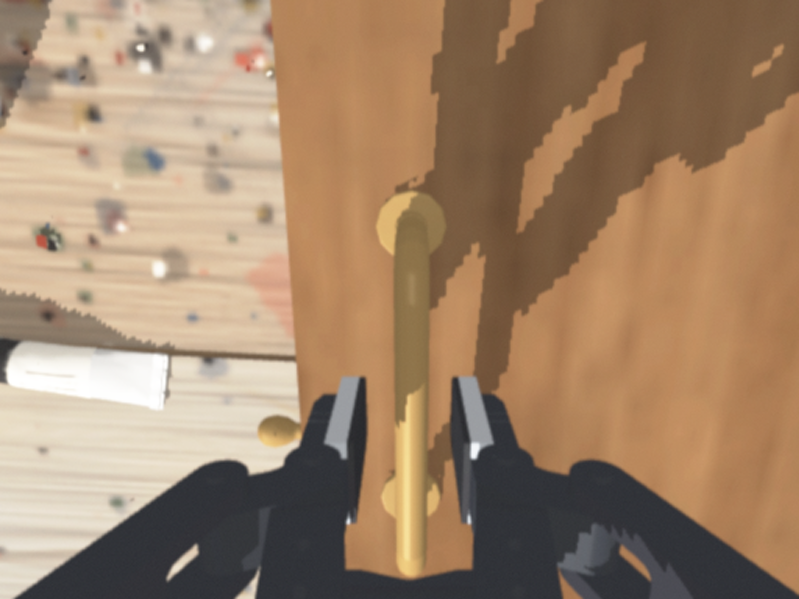

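View pics/side9.png

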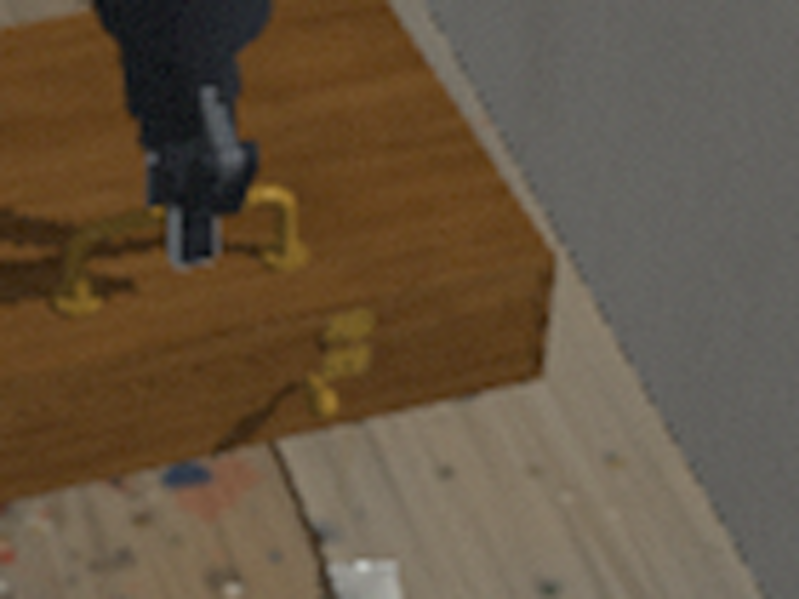

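The bar lies between the pads near the middle of its length, so I'll close.

>>> {"api": "arm_command", "payload": {"motion": [[0,0,0,0,12],[0,0,0,0,4],[0,0,0,0,0],[0,0,0,0,0],[0,0,0,0,0]], "force": 30}}

```text
clock: 12.1
tool_pos: [0.4864, -0.2463, 0.1024]
eef_rot: [[-0.0, -0.999, -0.055], [0.001, -0.055, 0.999], [-1.0, 0.0, 0.001]]
force: [-1.0, 6.5, 2.9]
gripper_width: 0.089
```

```bash
python3 wp.py
python3 - <<'E'
from h import *
p=np.load('pose.npy')
u=np.array([np.cos(p[2]),np.sin(p[2])])
for d in range(0,50,5):
    a=np.radians(d); x=-212*np.cos(a)+62*np.sin(a)+212; z=62*np.cos(a)+212*np.sin(a)-62
    print(d,(u*x).round(1),round(z,1))
E
```

```text
t 12.1 TCP [ 486.4 -246.3  102.4] yaw z 93.13 box yaw 93.14 F [-1.03  6.45  2.92] g 0.089
pre [ 593.8 -301.6   52. ] d [107.4 -55.3 -50.4]
push [ 563.3 -303.2   52. ] d [ 77.  -57.  -50.4]
above [ 535.9 -304.8   85. ] d [ 49.5 -58.5 -17.4]
press [ 535.9 -304.8   46. ] d [ 49.5 -58.5 -56.4]
grip [ 486.7 -247.4  102. ] d [ 0.3 -1.1 -0.4]
0 [-0.  0.] 0.0
5 [-0.3  6.2] 18.2
10 [-0.8 14. ] 35.9
15 [-1.3 23.2] 52.8
20 [-1.9 33.9] 68.8
25 [-2.5 46. ] 83.8
30 [-3.2 59.3] 97.7
35 [-4.  73.8] 110.4
40 [-4.9 89.3] 121.8
45 [ -5.8 105.8] 131.7
```

It is gripped (opening about 8 mm on the 9 mm bar). The bar sits 1–2 mm farther +y than I commanded, so I'll add +1.5 mm. First I'll lift slowly along the arc to 20°.

>>> {"api": "arm_command", "payload": {"motion": [[0,2,5,0,0],[0,4,10,0,0],[0,7,18,0,0],[0,11,27,0,0],[-1,15,36,0,0],[-1,20,45,0,0],[-1,25,53,0,0],[-2,30,61,0,0],[-2,35,69,0,0],[-2,35,69,0,0]]}}

```text
clock: 13.35
tool_pos: [0.4845, -0.212, 0.1728]
eef_rot: [[0.001, -0.998, -0.055], [-0.001, -0.055, 0.998], [-1.0, -0.001, -0.001]]
force: [-2.5, -5.2, 2.0]
gripper_width: 0.091
```

```bash
python3 wp.py; python3 snap.py side side10 120 100 360 275;python3 snap.py wrist wrist10 0 0 512 384
```

```text
t 13.35 TCP [ 484.5 -212.   172.8] yaw z 93.18 box yaw 93.14 F [-2.48 -5.24  2.  ] g 0.091
pre [ 593.8 -301.6   52. ] d [ 109.2  -89.6 -120.8]
push [ 563.3 -303.2   52. ] d [  78.8  -91.3 -120.8]
above [ 535.9 -304.8   85. ] d [ 51.3 -92.8 -87.8]
press [ 535.9 -304.8   46. ] d [  51.3  -92.8 -126.8]
grip [ 486.7 -247.4  102. ] d [  2.1 -35.4 -70.8]
```

View pics/side10.png

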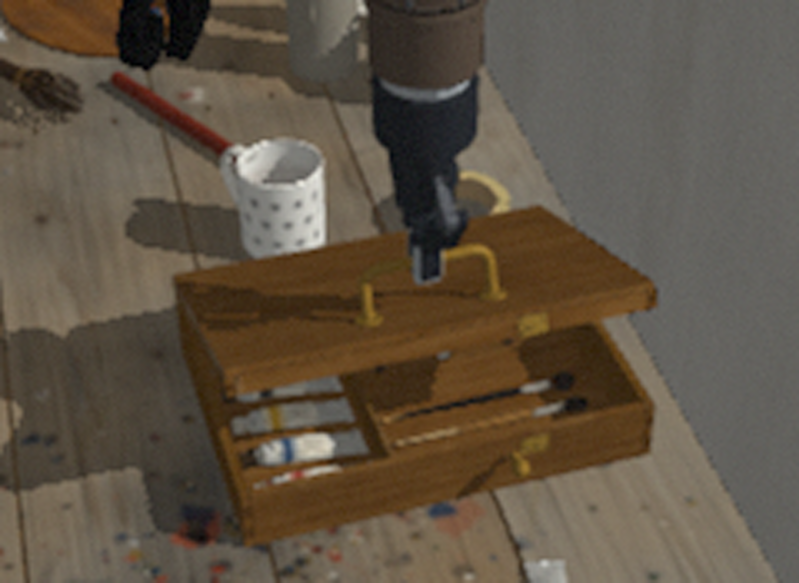

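View pics/wrist10.png

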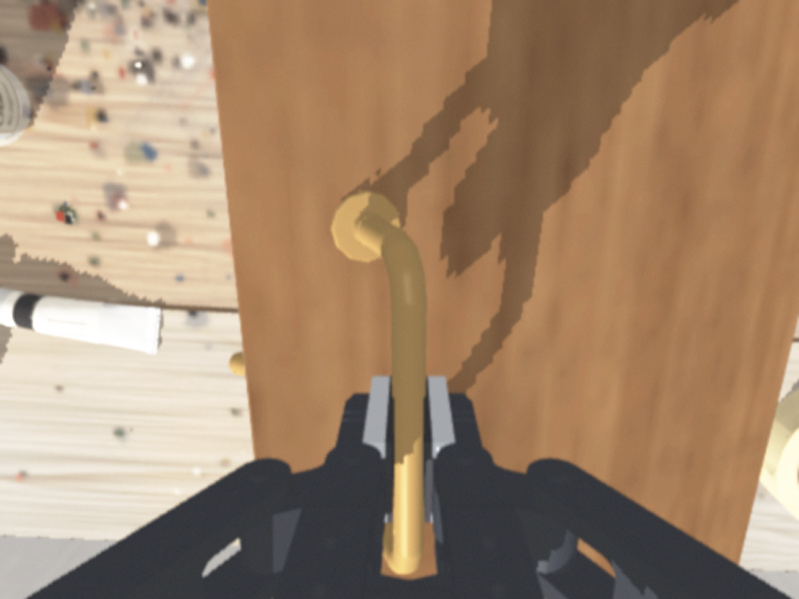

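The lid is up about 20° and firmly held, with side forces around 5 N. I'll continue along the arc to 45°.

>>> {"api": "arm_command", "payload": {"motion": [[0,5,7,0,0],[-1,12,15,0,0],[-1,18,22,0,0],[-1,25,29,0,0],[-2,32,35,0,0],[-2,39,41,0,0],[-3,47,47,0,0],[-3,55,53,0,0],[-4,63,58,0,0],[-4,71,63,0,0]]}}

```text
clock: 14.7
tool_pos: [0.4807, -0.1418, 0.2362]
eef_rot: [[0.001, -0.998, -0.055], [-0.003, -0.055, 0.998], [-1.0, -0.001, -0.003]]
force: [-1.2, -5.9, 4.2]
gripper_width: 0.089
```

>>> {"api": "arm_command", "payload": {"motion": [[0,0,0,0,0],[0,0,0,0,0],[0,0,0,0,0],[0,0,0,0,0]]}}

```text
clock: 15.2
tool_pos: [0.4807, -0.1419, 0.2361]
eef_rot: [[0.002, -0.998, -0.055], [-0.002, -0.055, 0.998], [-1.0, -0.001, -0.002]]
force: [-2.3, -5.8, 6.1]
gripper_width: 0.089
```

```bash
python3 wp.py; python3 snap.py side side11 120 100 360 275;python3 snap.py scene scene11 0 0 512 384;python3 snap.py wrist wrist11 0 0 512 384
python3 - <<'E'
from h import *
from workcell import monitor
p=np.load('pose.npy'); s=monitor.read_state(); g=s['tool_pos']-s['eef_rot'][:,0]*.0187
u=np.array([np.cos(p[2]),np.sin(p[2]),0]); h=box(p,(.124,0,.056)); d=g-h
# grip was 2.7 mm above bar at shut
x,z=d@u,d[2]-.003
print('rel',x,z,'r',np.hypot(x,z),'angle',np.degrees(np.arctan2(z,-x)-np.arctan2(62,212)))
E
```

```text
t 15.2 TCP [ 480.7 -141.9  236.1] yaw z 93.17 box yaw 93.14 F [-2.3  -5.84  6.06] g 0.089
pre [ 593.8 -301.6   52. ] d [ 113.1 -159.7 -184.1]
push [ 563.3 -303.2   52. ] d [  82.6 -161.4 -184.1]
above [ 535.9 -304.8   85. ] d [  55.2 -162.9 -151.1]
press [ 535.9 -304.8   46. ] d [  55.2 -162.9 -190.1]
grip [ 486.7 -247.4  102. ] d [   6.  -105.5 -134.1]
rel -0.10628355644719893 0.19582433186200332 r 0.22280790677232468 angle 45.20741730992056
```

View pics/side11.png

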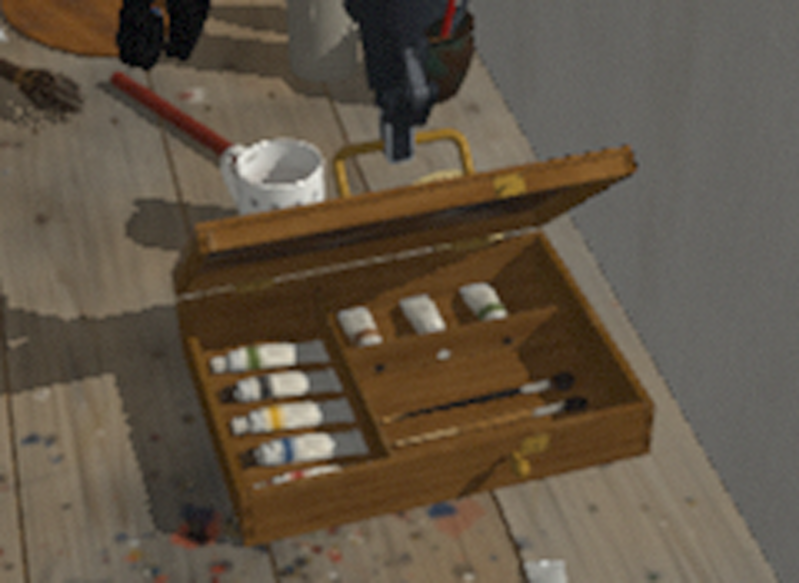

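View pics/scene11.png

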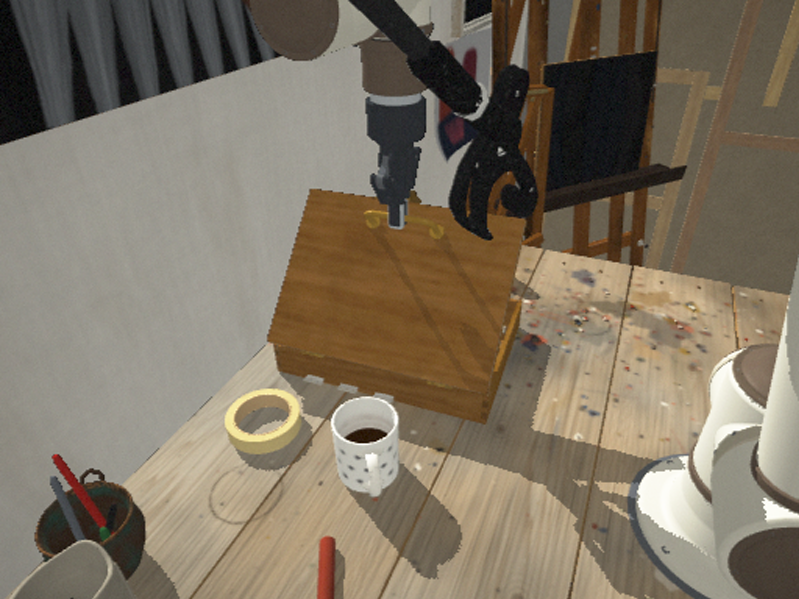

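View pics/wrist11.png

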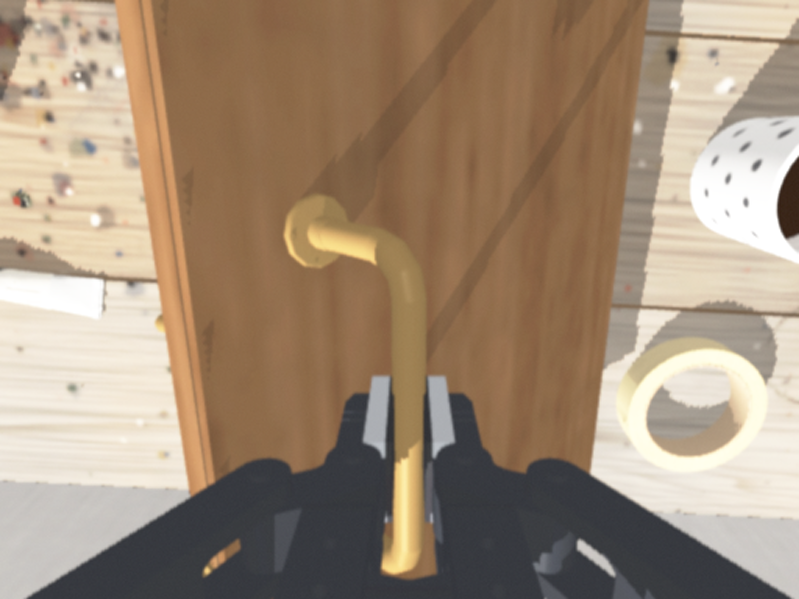

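The kinematic estimate is 45.2° and everything is still. As an independent check, I'll compare the lid's front-edge corners in the side image with the model at several angles.

```bash
python3 - <<'E'
from h import *
p=np.load('pose.npy')
print('seen: left top corner ~(180.5,167.5), right ~(309.5,145)')
for d in (40,43,45,47,50):
    a=np.radians(d); r=[]
    for y in (.17,-.17):
        x0,z0=-.252,.022; X=.124+x0*np.cos(a)+z0*np.sin(a); Z=.056+z0*np.cos(a)-x0*np.sin(a); r.append(proj('side',box(p,(X,y,Z))).round(1))
    print(d,r)
E
python3 - <<'E'
import cv2
a=cv2.imread('pics/side11.png')[120:300,160:660]; cv2.imwrite('pics/s11z.png',cv2.resize(a,None,fx=1.6,fy=1.6))
E
python3 wp.py | head -1
```

```text
seen: left top corner ~(180.5,167.5), right ~(309.5,145)
40 [array([179.9, 174.7]), array([311.6, 150.1])]
43 [array([178.7, 169.3]), array([310.4, 145.1])]
45 [array([177.9, 165.8]), array([309.5, 141.8])]
47 [array([177.1, 162.3]), array([308.6, 138.5])]
50 [array([176. , 157.1]), array([307.2, 133.8])]
t 15.35 TCP [ 480.7 -141.9  236.1] yaw z 93.17 box yaw 93.14 F [-2.32 -5.04  5.8 ] g 0.092
```

View pics/s11z.png

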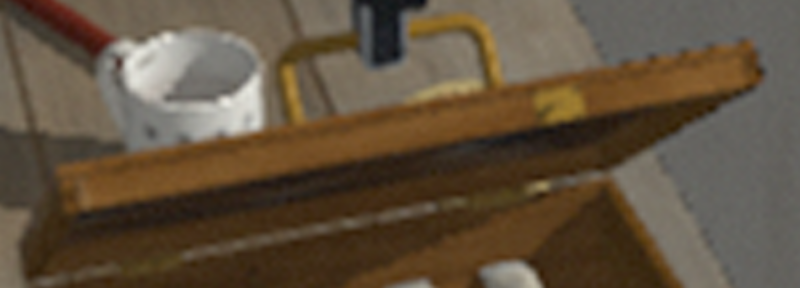

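The corners at (178.8,167.5) and (308.7,143.8) give about 44°, which agrees with the kinematics at 45°. The hook is level, the grip is firm and the objects haven't moved, so I'll hand in.

```bash
python3 - <<'E'
from workcell import job
print(job.close_job())
E
python3 wp.py | head -1
```

```text
the job is handed in; nothing more can be done
None
the job is handed in; nothing more can be done
```

The brass hook lies level and the lid is held open at about 45° by its handle. I handed the job in at 15.4 s with the gripper still on the bar. The hand-in gave no verdict, and I could not read the state afterwards.

**Hook:** I pushed the knob sideways with the closed fingers, then pressed it down from above. The first press slid off the knob's side with about 9 N. I pressed again, centred, and touched it at 46 mm height, which is about 1.6 rad. Later pictures still show it level.

**Lid:** I only raised the lid once the hook was level. The arm position gives 45.2° and the lid corners in the side picture give about 44°, so the two differ by about 1°. The arm was still, with the fingers closed on the bar at 30 N and about 8 N on the tool.

**Other objects:** The mug and tape look unmoved in the pictures. The jar and tube were only seen partly at the end, but nothing touched them. I judged this by eye and did not measure positions at the end.

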